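# Call the apprentice and point out the edge paint and brush

## Task

Call the apprentice by pressing the brass call button fully down and letting it go, then show what to bring for this order: point down at the cap of the blue paint jar, fingertips just above its middle, for at least two seconds, and after that in the same way at the bristles of the flat brush. Never touch or move any jar or hand tool, and go up before you cross over, so that you do not point at another jar or tool on the way. Finish with the hand raised at least 20 cm above the desk.

Things in the scene. Friction and masses are not known exactly. Their poses are not given: they have to be found in the camera images.
- call_button (a joint): Travel of the call button, m: 0 up, 0.006 fully down. A spring pushes it back up; it starts to move at about 1.5 N and is fully down at 5 N.
- call_button_top (a point): Centre of the top of the call button: a round brass-coloured push button, 36 mm across, in a round black housing 52 mm across fixed on the desk, on the robot's right beyond the tools. Its top is 22 mm above the desk when up and goes down by 6 mm. Press straight down with the fingers shut.
- jar_blue_lid (a point): The jar of edge paint with a blue screw cap: clear glass with a paper label, 54 mm across, 65 mm tall, cap 48 mm across; loose, standing on the tray, so its cap's top is 77 mm above the desk. This point is the centre of the top of the cap. The four jars stand in a row, in any order, 83 mm between centres.
- jar_blue: The blue-capped jar itself; origin at the centre of its underside, z up.
- jar_red: A jar of edge paint with a red screw cap: clear glass with a paper label, 54 mm across, 65 mm tall, cap 48 mm across; loose, standing on the tray, so its cap's top is 77 mm above the desk. Origin at the centre of its underside, z up. Not wanted for this order.
- jar_green: A jar of edge paint with a green screw cap: clear glass with a paper label, 54 mm across, 65 mm tall, cap 48 mm across; loose, standing on the tray, so its cap's top is 77 mm above the desk. Origin at the centre of its underside, z up. Not wanted for this order.
- jar_yellow: A jar of edge paint with a yellow screw cap: clear glass with a paper label, 54 mm across, 65 mm tall, cap 48 mm across; loose, standing on the tray, so its cap's top is 77 mm above the desk. Origin at the centre of its underside, z up. Not wanted for this order.
- paint_tray: Low plywood tray board, 90 by 330 by 12 mm, fixed on the desk on the robot's left, the jars stand on it in a row along its y axis. Origin at the centre of its underside.
- brush_bristles (a point): Middle of the top of the bristles of the flat brush. The bristles are grey, 55 mm long, 39 mm wide; this point is 17.5 mm above the desk.
- brush: Flat paint brush, 180 mm long, lying loose on the desk on the robot's right among the hand tools: yellow handle 20 mm thick to its -x end, copper ferrule (its highest part, 20 mm), grey bristles to its +x end, away from the robot. Origin at mid-length on its underside, x along the brush; the bristles' middle is 62.5 mm along +x.
- awl: Awl with a red plastic handle and thin steel shank, 170 mm long, 26 mm thick, lying loose along its x axis beside the brush. Origin at mid-length on its underside. Not wanted.
- beveller: Edge beveller with a brown wooden handle, brass collar and steel shank, 170 mm long, 22 mm thick, lying loose along its x axis beside the brush. Origin at mid-length on its underside. Not wanted.
Not all that is in view belongs to the job. What is shaped like the brush but black, purple or red is not meant.

How it is judged (in metres and radians):
On the way, in this order (a step that is already met when the one before it is completed fails the run):
1. the call button is pressed down (at least 4.5 of its 6 mm) (value of joint call_button above 0.0045 m), for 0.05 s.
2. button let go, hand points at the blue cap for 2 s: tool point within 20 mm of its centre seen from above, 20 to 85 mm above it, tool within 45 degrees of straight down (horizontal distance between the grasp point and jar_blue_lid below 0.02 m and z of the grasp point in the frame of jar_blue_lid between 0.02 and 0.085 m and angle between the grasp point's own z axis and vertical above 2.35 rad and value of joint call_button below 0.001 m), for 2 s.
3. hand points at the bristles for 2 s: tool point within 20 mm of their middle seen from above, 20 to 85 mm above them, tool within 45 degrees of straight down (horizontal distance between the grasp point and brush_bristles below 0.02 m and z of the grasp point in the frame of brush_bristles between 0.02 and 0.085 m and angle between the grasp point's own z axis and vertical above 2.35 rad), for 2 s.
At the end, for the whole second after the job is handed in: The tool point is more than 19 cm above the desk, the call button is up (within 1 mm), and every jar and hand tool is at rest within 8 mm of where it began, the jars upright (within 0.1 rad) (height (world z) of the grasp point above 0.19 m and value of joint call_button below 0.001 m and distance of each of jar_blue, jar_red, jar_green, jar_yellow, brush, awl, beveller from where it was at the start of the episode below 0.008 m and angle between each of jar_blue, jar_red, jar_green, jar_yellow's own z axis and vertical below 0.1 rad and linear speed of each of jar_blue, jar_red, jar_green, jar_yellow, brush, awl, beveller below 0.02 m/s); the robot touches nothing.
It fails at once if a jar or hand tool is touched by the robot (more than 0.5 N) (contact force between any of the fingers, the arm and jar_blue above 0.5 N or contact force between any of the fingers, the arm and jar_red above 0.5 N or contact force between any of the fingers, the arm and jar_green above 0.5 N or contact force between any of the fingers, the arm and jar_yellow above 0.5 N or contact force between any of the fingers, the arm and brush above 0.5 N or contact force between any of the fingers, the arm and awl above 0.5 N or contact force between any of the fingers, the arm and beveller above 0.5 N).
It fails at once if a jar or hand tool is moved or lifted by more than 8 mm (distance of any of jar_blue, jar_red, jar_green, jar_yellow, brush, awl, beveller from where it was at the start of the episode above 0.008 m).
It fails at once if hand points at an unwanted thing: tool point within 15 mm of its origin seen from above and less than 120 mm (jars) or 65 mm (awl, beveller) above the desk ((horizontal distance between the grasp point and jar_red below 0.015 m and height (world z) of the grasp point below 0.12 m) or (horizontal distance between the grasp point and jar_green below 0.015 m and height (world z) of the grasp point below 0.12 m) or (horizontal distance between the grasp point and jar_yellow below 0.015 m and height (world z) of the grasp point below 0.12 m) or (horizontal distance between the grasp point and awl below 0.015 m and height (world z) of the grasp point below 0.065 m) or (horizontal distance between the grasp point and beveller below 0.015 m and height (world z) of the grasp point below 0.065 m)).
It also fails if it takes over 58 s, if anything falls off the work surface, if the arm or the gripper's body presses on something with over 40 N, if the wrist force passes 120 N, or if a joint passes its speed limit or range.

## Robot

A 6-joint arm with a two-finger parallel gripper is mounted at the origin on the work surface. World frame = base frame: x ahead of the robot, y to its left, z up, the work surface at z = 0. Lengths are in mm, angles in rad, forces in N, time in s.
With the tool pointing down it reaches from about 350 to 775 mm from the base axis. Payload 5.5 kg.
Tool frame: the origin (TCP) lies between the finger pads, 19 mm behind the fingertips; this is the grasp point; z points along the fingers, y is the line along which they close (so a half turn about z gives the same grasp; the last joint's range is limited). The gripper opens to 85 mm and grips with 20 to 120 N. Pads are 22 mm wide; open, the fingers measure 114 mm over their backs; the gripper's body (76 mm by 85 mm) begins 54 mm behind the grasp point. The pads swing forward as they close: fully open they stand 13 mm farther back than shut.
Start: joints at [-1.459, 0.313, 0.046, 1.304, 0, 1.431], TCP at [143.253, -556.91, 250.023] pointing down, gripper open.
Joint ranges: [-2.76, 2.76], [-0.86, 1.69], [-1.03, 1.26], [-2.2, 2.34], [-1.47, 1.5], [-3.14, 3.14]. Speed limits (rad/s): [2.57, 2.57, 3.14, 3.14, 3.14, 3.14].

## Interface

Orientations are given as a unit quaternion [x, y, z, w].
In Python, from station import robot, vision gives the robot as it stands. Calls block until the motion is done:
- robot.movep(position, orientation): joint-space move of the TCP to a pose.
- robot.movel(position, rot=None, feed=150): straight line of the TCP; rot=None keeps the orientation; feed is the mean speed in mm/s.
- robot.move_joints(angles): joint-space move.
- robot.command_gripper(opening, newtons=None): finger opening in mm; newtons is the grip in N (None keeps the last); returns when the fingers have stopped.
- robot.wait(seconds).
- robot.inverse_kinematics(position, orientation): joint angles nearest the present ones, or None.
- vision.grab_frame(name): name is "scene" or "top"; returns a dict with "img" (384x512x3 uint8, red, green, blue), "intrinsics" (3x3 intrinsics, pixels), "dist_coeffs" ([k1, k2, p1, p2, k3] as OpenCV has them; the pictures are not rectified), "pose" (4x4, takes a point from camera to world coordinates). Camera axes: x right, y up, looking along -z (the intrinsics and any distortion apply to the point x, -y, -z); pixel columns grow to the right and rows downward; lengths in mm; the calibration is good to about 2 mm. A picture is of the moment at which its call begins. There is no depth.
A pose or a line that the arm cannot do raises robot.PlanningError and nothing moves.
- robot.job_done(): hands the job in; it is judged then, once.
Readings, each from a call of its own:
- robot.get_t(): time.
- robot.get_joints(): joint angles.
- robot.get_joint_velocities(): joint speeds.
- robot.get_joint_efforts(): joint torques, N m.
- robot.get_tool_pos(): TCP position.
- robot.get_ee_rot(): TCP orientation.
- robot.get_ft_force(): force on the tool from outside, world axes, zero at the start.
- robot.get_torque(): the same for the moment, N m.
- robot.get_finger_gap(): finger opening in mm.
- robot.get_finger_force(): force on a finger pad.
Only numpy, scipy, OpenCV 4.12 (cv2) and the standard library are available. Lean on these libraries where they do the work, as an engineer would, in place of code of your own. Each camera call takes 0.05 s, during which the arm holds its last target. There are 200 camera calls.

## Working session

There is one attempt and no reset: what is moved stays moved. The work goes in short steps, each a Python script; the robot and the scene stay as the last script left them, time stands still between calls to the robot, and variables do not carry over. Pictures are saved under pics/ and viewed, at most 10 in all, crops included, and the job is handed in when it is done.

```bash
mkdir -p pics
python3 - <<'E'
from station import robot, vision
import cv2
for n in("scene","top"):
    f=vision.grab_frame(n); cv2.imwrite(f"pics/{n}0.png",cv2.cvtColor(f["img"],cv2.COLOR_RGB2BGR))
    print(n,f["pose"].round(3).tolist() if hasattr(f["pose"],"round") else f["pose"],f["intrinsics"],f["dist_coeffs"])
print(robot.get_t(),robot.get_ee_rot())
E
```

```text
scene [[-0.068, -0.551, 0.832, 1596.938], [0.997, -0.02, 0.068, -27.941], [-0.021, 0.835, 0.55, 837.374], [0.0, 0.0, 0.0, 1.0]] [[443.81940748   0.         259.42374579]
 [  0.         443.81940748 193.91781713]
 [  0.           0.           1.        ]] [-0.16299359  0.          0.          0.          0.        ]
top [[-0.023, 0.989, -0.146, 274.497], [-1.0, -0.023, 0.0, -118.779], [-0.003, 0.146, 0.989, 1284.668], [0.0, 0.0, 0.0, 1.0]] [[456.43778296   0.         252.27748591]
 [  0.         456.43778296 190.5218951 ]
 [  0.           0.           1.        ]] [-0.00734696  0.          0.          0.          0.        ]
0.1 [ 9.92084956e-01  1.25565692e-01  2.16558374e-05 -8.34917706e-04]
```

View pics/top0.png

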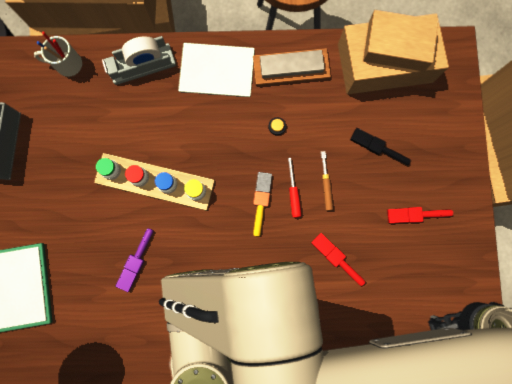

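View pics/scene0.png

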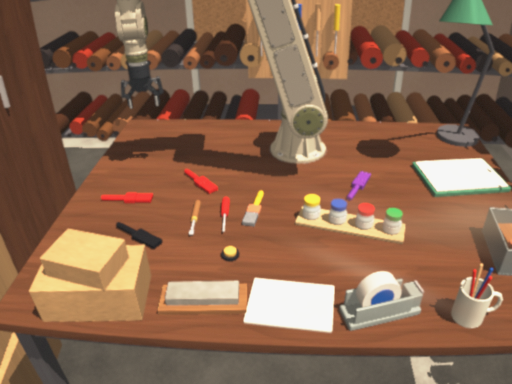

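The top view shows these:
- **Button:** (277,126).
- **Caps, left to right:** green (107,167), red (135,175), blue (165,181), yellow (194,187).
- **Brush:** yellow handle with grey bristles at (264,181). Look-alikes are purple (135,260), black (380,145) and red (340,258) and (420,215). The awl is at (294,190) and the beveller at (326,182).

I'll take the blue cap, the grey-bristled brush and the brass button, and measure each in both views.

```bash
cat > h.py <<'E'
import numpy as np, cv2
from station import robot, vision
def toplane(f,px,z):
    P=np.array(f["pose"]);d=np.array(f["dist_coeffs"],float)
    u=cv2.undistortPoints(np.array([[px]],float),np.array(f["intrinsics"]),d)[0,0]
    r=P[:3,:3]@np.array([u[0],-u[1],-1]);o=P[:3,3]
    return (o+r*(z-o[2])/r[2]).round(1)
def blob(img,roi,lo,hi):
    x0,y0,x1,y1=roi;h=cv2.cvtColor(img[y0:y1,x0:x1],cv2.COLOR_RGB2HSV)
    m=cv2.inRange(h,np.array(lo),np.array(hi))
    n,l,s,c=cv2.connectedComponentsWithStats(m)
    i=1+np.argmax(s[1:,4]);return c[i]+[x0,y0],s[i]
E
python3 - <<'E'
from h import *
B=((100,90,50),(125,255,255));Y=((18,90,90),(35,255,255));R=((0,150,70),(6,255,255));G=((45,90,40),(85,255,255));GR=((0,0,60),(179,60,200))
T={"top":{"blue":((145,165,185,200),B,77),"yel":((182,172,210,202),Y,77),"green":((92,152,120,182),G,77),"button":((262,112,292,140),Y,22),"brist":((250,166,280,192),GR,17.5),"awl":((284,185,304,220),R,13)},
"scene":{"blue":((325,190,352,215),B,77),"yel":((300,188,324,210),Y,77),"green":((380,200,408,225),G,77),"button":((215,238,245,266),Y,22),"brist":((238,200,266,230),GR,17.5),"awl":((215,190,235,222),R,13)}}
for n in T:
    f=vision.grab_frame(n)
    for k,(roi,c,z) in T[n].items():
        p,s=blob(f["img"],roi,*c);print(n,k,p.round(1),s,toplane(f,p,z))
    if n=="top":
        cv2.imwrite("pics/crop.png",cv2.resize(cv2.cvtColor(f["img"][100:240,85:345],cv2.COLOR_RGB2BGR),None,fx=3,fy=3,interpolation=2))
E
```

```text
top blue [163.6 180.8] [ 10   7  18  18 248] [485.2 118.5  77. ]
top yel [192.9 186.1] [  0   0  28  30 565] [469.1  39.7  77. ]
top green [104.6 166.3] [  4   6  19  18 264] [528.6 278.3  77. ]
top button [276.7 124.7] [  8   7  14  13 140] [ 649.9 -193.1   22. ]
top brist [263.5 181.8] [  6   6  16  20 254] [ 486.1 -151.2   17.5]
top awl [294.6 201.9] [  5   1  13  32 310] [ 427.7 -237.1   13. ]
scene blue [338.6 203.9] [  7  10  14  10 108] [493.6 119.6  77. ]
scene yel [311.8 199.9] [  4   6  17  13 185] [474.9  39.5  77. ]
scene green [394.3 212.7] [  7   8  15  12 128] [533.2 280.8  77. ]
scene button [229.7 251. ] [  8   8  14  11 115] [ 657.7 -192.8   22. ]
scene brist [249.  220.8] [ 4 12 16 14 74] [ 508.6 -151.4   17.5]
scene awl [224.9 205.6] [  5   6  10  21 157] [ 423.7 -237.9   13. ]
```

View pics/crop.png

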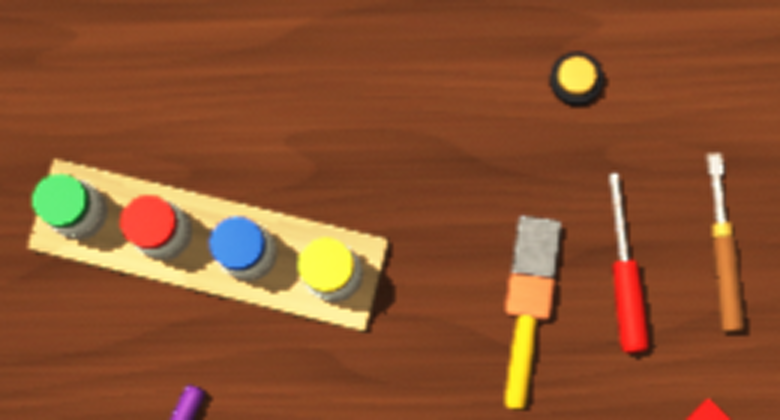

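The crop confirms the choices. Green-to-blue measures 165.6 mm against 166 expected, and the bristles are about 55 mm long, so the top view holds. In the scene view the cap and button are biased by their visible sides. Next is the button press, watching the force.

Run:
```python
from h import *
q=[0.992085,0.125566,0,0]
robot.command_gripper(0)
robot.movep([651,-193,220],q)
robot.movel([651,-193,55],feed=120)
print("t",robot.get_t(),robot.get_tool_pos(),robot.get_finger_gap())
f0=robot.get_ft_force()[2]
for z in np.arange(44,31.5,-1):
    robot.movel([651,-193,z],feed=20); F=robot.get_ft_force()[2]-f0
    print(z,robot.get_tool_pos()[2],round(F,2))
    if F>6.5: break
robot.wait(0.2)
robot.movel([651,-193,220],feed=150)
f=vision.grab_frame("top");cv2.imwrite("pics/after.png",cv2.cvtColor(f["img"],cv2.COLOR_RGB2BGR))
print("t",robot.get_t(),robot.get_tool_pos())
```

```text
t 4.725 [ 651.62796758 -193.27481256   55.98328319] 0.3099624489631708
44.0 43.89700208735306 -0.42
43.0 43.00492925905794 -0.43
42.0 41.92398206205486 -0.7
41.0 40.94369296406905 -0.28
40.0 40.17312253612187 1.74
39.0 39.14464070515797 1.33
38.0 38.06305668948099 2.53
37.0 37.07534749927419 2.74
36.0 36.089829676085955 4.15
35.0 35.07970459884097 5.1
34.0 34.74569718154585 8.5
t 9.5667 [ 650.43808563 -192.79214403  218.64071141]
```

The force profile shows first contact at 41 mm and the end stop at 35 mm, so the button went fully down and was released. Now the two pointing moves.

Run:
```python
from h import *
q=[0.992085,0.125566,0,0]
for p,z in(((486,119),129),((486,-151),69)):
    robot.movep([*p,230],q); robot.movel([*p,z],feed=120); robot.wait(0.4)
    a=robot.get_tool_pos(); n="b" if z>100 else "br"
    f=vision.grab_frame("scene");cv2.imwrite(f"pics/{n}.png",cv2.resize(cv2.cvtColor(f["img"][60:280,180:420],cv2.COLOR_RGB2BGR),None,fx=2.5,fy=2.5))
    robot.wait(2.6); print(robot.get_t(),a,robot.get_tool_pos())
    robot.movel([*p,240],feed=150)
robot.wait(0.3)
T=vision.grab_frame("top")
print(robot.get_t(),robot.get_tool_pos(),robot.get_ft_force())
```

```text
14.9333 [486.18668392 119.04463183 129.31461283] [486.01497207 118.99944585 128.99708679]
21.4167 [ 486.10687578 -151.04745446   69.17215947] [ 486.00305609 -151.00894506   69.00803185]
23.0583 [ 485.86286072 -150.93982168  239.64564848] [-0.18368527 -0.12956042 -0.78445217]
```

View pics/b.png

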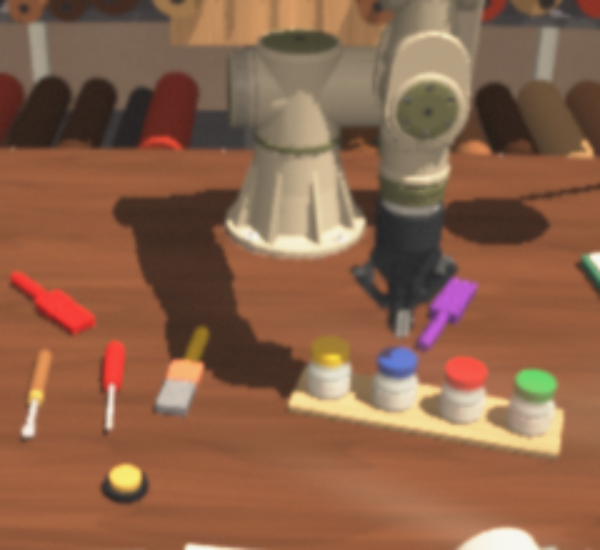

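View pics/br.png

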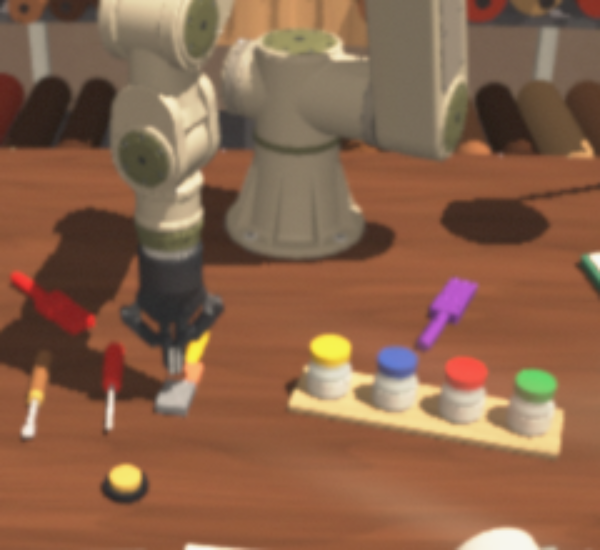

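In the first crop the fingertips are over the blue cap, at (403,330) above the cap at (397,360). In the second they are over the bristles, at (177,370) above (178,392). No jar or tool has moved, and the hand is at 240 mm.

```bash
python3 -c "
from station import robot
print(robot.job_done())"
```

```text
the job is handed in; nothing more can be done
None
```

I handed the job in at about 23 s, and no verdict came back: the button was pressed to its stop and let go, the hand pointed at the blue cap and then the bristles for over 2 s each, and it ended 240 mm up with nothing seen to move.

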